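# Hold a muffin over the serving plate with tongs

### The arm

A 6-joint arm with a two-finger parallel gripper is mounted at the origin on the work surface. World frame = base frame: x ahead of the robot, y to its left, z up, the work surface at z = 0. Lengths are in m, angles in rad, forces in N, time in s.
With the tool pointing down it reaches from about 0.325 to 0.9 m from the base axis. Payload 6.1 kg.
Tool frame: the origin (TCP) lies on the centre line of the jaws, within the pads' length; the fingertips stand 11 mm ahead of it and the grasp point (between the pads) lies 8 mm behind it; z points along the fingers, y is the line along which they close (so a half turn about z gives the same grasp; the last joint's range is limited). The gripper opens to 87 mm and grips with 3 to 60 N. Pads are 19 mm wide; open, the fingers measure 117 mm over their backs; the gripper's body (75 mm by 190 mm) begins 51 mm behind the grasp point.
Start: joints at [-0.126, 0.22, 1.526, -0, 1.395, -0.126], TCP at [0.625, -0, 0.234] pointing down, gripper open.
Joint ranges: [-2.98, 2.98], [-0.91, 2.08], [0.09, 2.57], [-1.24, 4.39], [0.2, 2.65], [-2.68, 2.68]. Speed limits (rad/s): [2.57, 2.57, 3.01, 3.14, 3.14, 3.14].

### API

Orientations are given as a unit quaternion [w, x, y, z].
In Python, from workcell import readout, imaging, arm gives the robot as it stands. The module is installed in compiled form; this text tells all that it offers.
- The arm moves only by the shell command python3 -m inch 'ROWS' [FORCE]. ROWS is JSON, a list that holds one entry, the list of rows, each a list of 5 numbers: the shift along the tool's x, y, z in cm, then the turn about the tool's z in degrees, then the finger opening in cm, from 0 to 8.7. In form: [[[dx, dy, dz, twist, grip], ...]]. A call has 1 to 12 rows; each row shifts and turns the commanded pose from where the row before left it, along the tool's axes as they then stand; what a row does not reach is not made up. A row lasts 1/12 s, in which the tool goes at most 41.7 mm and 7.16 degrees, less where a joint would pass 70% of its speed; a pose out of reach is approached as far as the arm can. A call with a gripper value outside its range is refused whole. The fingers move at their own pace and stop on an object; FORCE is the grip in N (left out, the last holds). Time passes only in rows, so rows that do not move let the fingers close. It gives the time, the measured TCP pose, the force, the opening and the grip force at its end, in the units of the state.
- readout.sense(): the state, without advancing time (a new reading comes with each control period).
- imaging.grab_frame(name): name is "scene" or "side" or "wrist"; returns a dict with "color" (384x512x3 uint8, red, green, blue), "camera_matrix" (3x3 intrinsics, pixels), "dist_coeffs" ([k1, k2, p1, p2, k3] as OpenCV has them; the pictures are not rectified), "cam_to_world" (4x4, takes a point from camera to world coordinates); the wrist camera has in their place "tool_from_camera" (4x4, takes a point from camera to tool coordinates, whose origin is the TCP and whose axes are the flange's). Camera axes: x right, y up, looking along -z (the intrinsics and any distortion apply to the point x, -y, -z); pixel columns grow to the right and rows downward; lengths in m; the calibration is good to about 2 mm. A picture is of the moment at which its call begins: read the wrist's pose just before it. There is no depth.
- arm.close_job(): hands the job in; it is judged then, once.
The state is a dict: "clock": time; "joint_positions": joint angles; "qvel": joint speeds; "joint_torque": joint torques, N m; "tcp_pos": TCP position; "tool_rot": TCP orientation; "ft_force": force on the tool from outside, world axes, zero at the start; "moment": the same for the moment, N m; "grip_width": finger opening in m; "grip_force": force on a finger pad.
Only numpy, scipy, OpenCV 4.12 (cv2) and the standard library are available. Lean on these libraries where they do the work, as an engineer would, in place of code of your own. Each camera call takes 0.05 s, during which the arm holds its last target. There are 200 camera calls.

### The job

Pick up the sprung tongs, use them to take the muffin off the plate it stands on, and bring it over the empty plate. Finish while still holding: the program ends with the gripper squeezing the tongs and the tongs holding the muffin about a hand's width up (some 10 cm), over the middle of the empty plate, because I still have to lay a napkin on it. Do not touch the muffin with the gripper's fingers, do not let it topple or fall onto the counter or the empty plate, and leave everything else on the counter where it stands.

Things in the scene. Friction and masses are not known exactly. Their poses are not given: they have to be found in the camera images.
- tongs: steel serving tongs lying flat, open like a V seen from above: 213 mm long, 22 mm tall all over, 110 g, balanced about 105 mm from the pin. Origin: underside of the round pin (24 mm wide) joining the arms; x runs along the middle of the open tongs from pin to tips, z up. A spring holds them open, each arm 0.185 rad off x. This body is the right arm (-y side) and the pin
- tongs_jaw: the left arm (+y side), hinged on the pin: origin at the pin's underside, axes as tongs while open; turns about -z by up to 0.34 rad as the tongs close. Each arm ends in a flat black tip pad 36 mm long, 22 mm tall, centred 195 mm from the pin; the mouth between the pads is 81 mm wide when open
- tongs_grip (a point): middle between the two black grip sleeves of the open tongs, 100 mm from the pin, 11 mm above the underside; axes as tongs. Sleeves: 60 mm long in x, 22 mm tall, on the outside of the arms; over both 60 mm wide when open (66 mm at their front ends). Squeezing here takes 4 N at first, 8 N near shut
- tongs_mouth (a point): middle between the tip pads, 195 mm from the pin, 11 mm above the underside; axes as tongs. Each mm squeezed off the width over the sleeves takes about 2 mm off the mouth: 54 mm leaves a mouth of some 67 mm, the muffin is met at some 42 mm. Squeezed evenly, the mouth stays straight ahead of the gripper, 95 mm from the sleeves' centres
- muffin_center (a point): centre of the muffin, half-way up: round, 46 mm tall, 36 mm wide at the foot and 45 mm at its widest, 30 mm above its foot; brown dome in a pale cup, about 40 g, stands upright on the pastry plate's floor. z up
- muffin: the same muffin, origin at the centre of its underside
- pastry_plate: the dark steel plate on which the muffin stands, on the left or on the right: round shallow dish, 170 mm over the rim, rim 12 mm high, floor 5 mm above the counter and 120 mm wide. It does not move. Origin: centre of the underside
- serving_plate: the empty white plate, on the other side: same size and shape, does not move. Origin: centre of the underside
- mug_a: bystander: pale green enamel mug, 80 mm wide, 85 mm tall, at the far side. Origin: centre of the underside
- mug_b: bystander: second mug of the same kind, at the far side
- salt: bystander: glass salt shaker, 40 mm wide, 85 mm tall, in front of the tongs' tips. Origin: centre of the underside
- sugar_jar: bystander: glass jar, 68 mm wide, 110 mm tall, on the far right. Origin: centre of the underside
- spoon: bystander: spoon 140 mm long lying at the near right
- espresso_cup: bystander: small white cup, 60 mm wide, 55 mm tall, near left. Origin: centre of the underside
Things that resemble listed ones, but are neither listed nor needed, are in the scene too. What is shaped like the muffin but green is not meant.

How it is judged:
By the outcome, as a careful person would: the job done as asked, in the order asked, and still so for the second after the job is handed in, while the arm keeps its last pose, push and grip.
It also fails if it takes over 42 s, if anything falls off the work surface, if the arm or the gripper's body presses on something with over 40 N, if the wrist force passes 120 N, or if a joint passes its speed limit or range.

## Working session

There is one attempt and no reset: what is moved stays moved. The work goes in short steps, Python scripts to look and compute and a shell command to move; the robot and the scene stay as the last step left them, time stands still between calls to the robot, and variables do not carry over. Pictures are saved under pics/ and viewed, at most 10 in all, crops included, and the job is handed in when it is done.

```bash
mkdir -p pics
cat > h.py <<'E'
import numpy as np, cv2
from workcell import readout, imaging
def snap(n,f):
    s=readout.sense(); im=imaging.grab_frame(n)
    cv2.imwrite(f'pics/{f}.png',im['color'][:,:,::-1])
    K=np.array(im['camera_matrix']);D=np.array(im['dist_coeffs'])
    if n=='wrist':
        from scipy.spatial.transform import Rotation as R
        q=s['tool_rot'];T=np.eye(4);T[:3,:3]=R.from_quat([q[1],q[2],q[3],q[0]]).as_matrix();T[:3,3]=s['tcp_pos']
        M=T@np.array(im['tool_from_camera'])
    else: M=np.array(im['cam_to_world'])
    np.savez(f'pics/{f}.npz',K=K,D=D,M=M); return im
def load(f):
    d=np.load(f'pics/{f}.npz'); return d['K'],d['D'],d['M']
def px(f,u,v,z):
    K,D,M=load(f)
    p=cv2.undistortPoints(np.array([[[u,v]]],float),K,D)[0,0]
    d=M[:3,:3]@np.array([p[0],-p[1],-1]); o=M[:3,3]
    return o+d*(z-o[2])/d[2]
def proj(f,P):
    K,D,M=load(f)
    c=(np.asarray(P)-M[:3,3])@M[:3,:3]
    return cv2.projectPoints((c*[1,-1,-1]).reshape(-1,1,3),np.zeros(3),np.zeros(3),K,D)[0][:,0]
E
python3 - <<'E'
from h import *
a=snap('scene','s0')['color'];b=snap('side','d0')['color']; w=snap('wrist','w0')['color']
cv2.imwrite('pics/s0b.png',cv2.resize(a,(800,600),interpolation=3)[:,:,::-1])
cv2.imwrite('pics/dw.png',cv2.resize(np.hstack([b,w]),(800,300),interpolation=3)[:,:,::-1])
s=readout.sense();print(s)
for n in('s0','d0','w0'):print(load(n)[2].round(3))
E
```

```text
{'clock': 0.15, 'joint_positions': array([-1.26067213e-01,  2.21060008e-01,  1.52732419e+00,  3.89831509e-06,
        1.39470968e+00, -1.26121661e-01]), 'qvel': array([-4.16663403e-04, -1.04123899e-03, -6.55891976e-03,  1.36710743e-03,
        7.72200144e-05,  5.46266694e-04]), 'joint_torque': array([ 5.44750201e-04, -4.95191681e+01, -3.87881935e+01,  6.99610985e-02,
        5.31197037e-02, -7.11234907e-05]), 'tcp_pos': array([6.24546375e-01, 7.54400500e-05, 2.32692001e-01]), 'tool_rot': array([-5.94474741e-04,  7.07087574e-01,  7.07125590e-01, -4.58284367e-04]), 'ft_force': array([ 0.38369693,  0.12531814, -0.45662547]), 'moment': array([-0.02479922,  0.01743142, -0.02755915]), 'grip_force': 0.0, 'grip_width': 0.08693594188426361}
[[ 0.72  -0.352  0.598  1.063]
 [ 0.693  0.392 -0.605 -0.534]
 [-0.021  0.85   0.526  0.513]
 [ 0.     0.     0.     1.   ]]
[[-0.888  0.292 -0.355  0.225]
 [-0.459 -0.588  0.666  0.532]
 [-0.014  0.755  0.656  0.618]
 [ 0.     0.     0.     1.   ]]
[[ 1.    -0.001  0.001  0.624]
 [ 0.001  0.962  0.272  0.073]
 [-0.001 -0.272  0.962  0.383]
 [ 0.     0.     0.     1.   ]]
```

View pics/s0b.png

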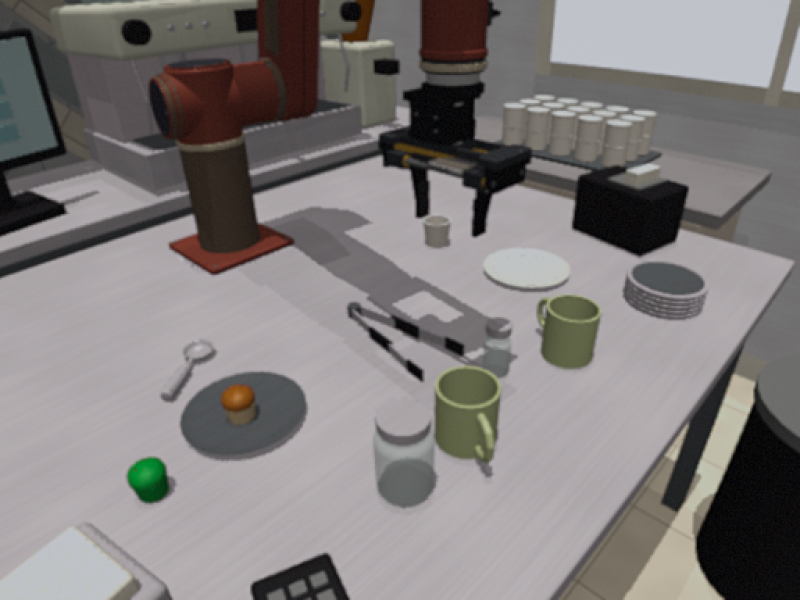

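View pics/dw.png

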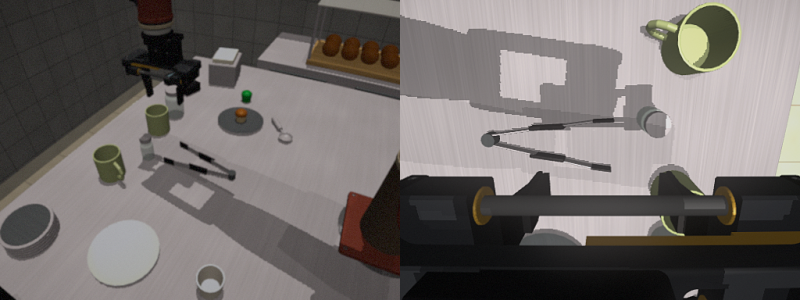

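The main scene view shows the tongs' pin at about (353,310) and the brown muffin on the dark plate at (238,400). The white plate is at (527,268) and the salt at (497,348). Things that could be mistaken for targets: the green muffin shape at (150,480), the buns in the side display case, and the grey plate stack at (665,285). I choose the orange-brown muffin on the dark plate, and will check it in a close crop.

Run:
```python
import cv2,numpy as np
s=cv2.imread('pics/s0.png');w=cv2.imread('pics/w0.png')
A=cv2.resize(w[130:230,90:350],(780,300),interpolation=cv2.INTER_CUBIC)   # x3
B=cv2.resize(s[235:295,105:205],(500,300),interpolation=cv2.INTER_CUBIC) # x5
C=cv2.resize(s[150:195,300:375],(300,180),interpolation=cv2.INTER_CUBIC) # x4
o=np.zeros((600,800,3),np.uint8);o[:300,:780]=A;o[300:,:500]=B;o[300:480,500:]=C
cv2.imwrite('pics/c1.png',o)
```

```text
(no output)
```

View pics/c1.png

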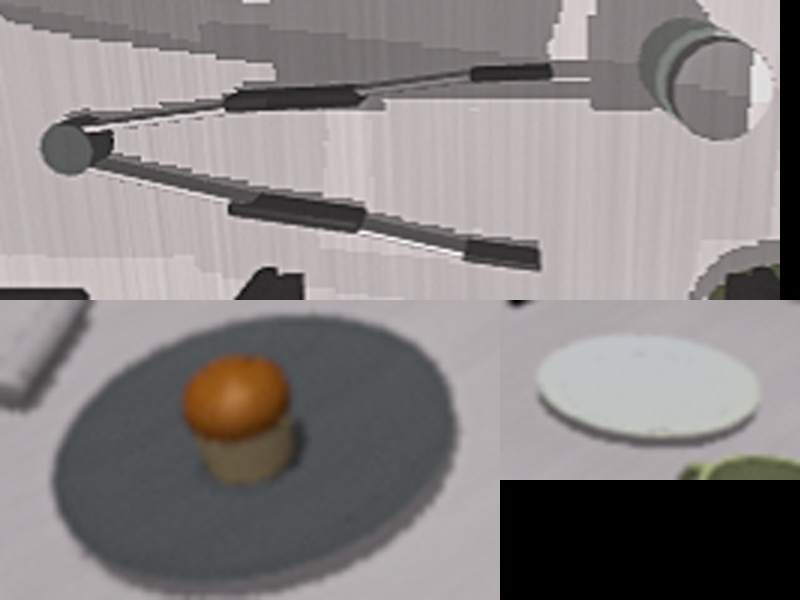

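Run:
```python
from h import *
from scipy.optimize import least_squares
c=lambda u,v:(90+u/3,130+v/3)
pin=px('w0',*c(66,148),.022)
up=px('w0',*c(511,73),.022); lo=px('w0',*c(502,258),.022)
print('pin',pin,'pads',up,lo,'d',np.linalg.norm(up-pin),np.linalg.norm(lo-pin),np.linalg.norm(up-lo))
m=(up+lo)/2;d=m-pin;print('yaw deg',np.degrees(np.arctan2(d[1],d[0])),'mid',m)
t=np.linspace(0,2*np.pi,90)
def bb(f,x,y,r,z):
    p=proj(f,np.c_[x+r*np.cos(t),y+r*np.sin(t),0*t+z]);return np.r_[p.min(0),p.max(0)]
def fit(b,r,z,g):
    s=least_squares(lambda q:bb('s0',*q,r,z)-b,g);return s.x,s.fun.round(1)
print('dark',fit(np.array([105+55/5,235+16/5,105+457/5,235+282/5]),.085,.012,[.6,-.3]))
print('white',fit(np.array([300+37/4,150+34/4,300+260/4,150+139/4]),.085,.012,[.6,.3]))
print('muffin',px('s0',105+237/5,235+100/5,.038),px('s0',105+248/5,235+168/5,.005))
print('salt',px('w0',*c(722,88),.085))
# side views
b=cv2.imread('pics/d0.png');
```

```text
pin [ 0.42658886 -0.0127183   0.022     ] pads [0.62299346 0.02036197 0.022     ] [ 0.61888141 -0.06408675  0.022     ] d 0.1991709662929087 0.19903553537149143 0.08454876943534338
yaw deg -2.6937747926020474 mid [ 0.62093744 -0.02186239  0.022     ]
dark (array([ 0.50922501, -0.283762  ]), array([-0.6, -0.8,  0.6,  0.4]))
white (array([0.5581859 , 0.32244779]), array([-0.3,  0.4,  0.3, -0.4]))
muffin [ 0.51244779 -0.29092183  0.038     ] [ 0.51579319 -0.2946696   0.005     ]
salt [0.69827987 0.02426814 0.085     ]
```

The crop shows the orange-brown dome in its pale cup on the dark plate, so the choice is confirmed. The tongs' pin is at crop (66,148), with the pads at (511,73) and (502,258). They measure 199 mm from the pin and 84 mm apart, close to the given sizes. Next I move above the tongs with a quarter turn.

```bash
python3 -m inch '[[[-0.44,-2.45,2.2,0,8.7],[-0.44,-2.45,2.2,0,8.7],[-0.44,-2.45,2.2,0,8.7],[-0.44,-2.45,2.2,0,8.7],[0,0,0,7.1,8.7],[0,0,0,7.1,8.7],[0,0,0,7.1,8.7],[0,0,0,7.1,8.7],[0,0,0,7.1,8.7],[0,0,0,7.1,8.7],[0,0,0,7.1,8.7],[0,0,0,7.1,8.7]]]' 20; python3 -m inch '[[[0,0,0,7.1,8.7],[0,0,0,7.1,8.7],[0,0,0,7.1,8.7],[0,0,0,7.1,8.7],[0,0,0,7.1,8.7],[0,0,0,0.4,8.7],[0,0,0,0,8.7],[0,0,0,0,8.7]]]'
python3 - <<'E'
from h import *
a=snap('wrist','w1')['color']
cv2.imwrite('pics/w1b.png',cv2.resize(a,(800,600),interpolation=3)[:,:,::-1])
E
```

```text
clock: 1.15
tcp_pos: [0.5267, -0.0176, 0.1452]
tool_rot: [-0.0, 0.959, 0.283, -0.0]
ft_force: [0.7, 0.2, 0.1]
grip_width: 0.087
grip_force: 0.0
clock: 1.82
tcp_pos: [0.5269, -0.0175, 0.1454]
tool_rot: [-0.0, 1.0, -0.022, -0.0]
ft_force: [-1.0, -0.2, 0.2]
grip_width: 0.0869
grip_force: 0.0
```

View pics/w1b.png

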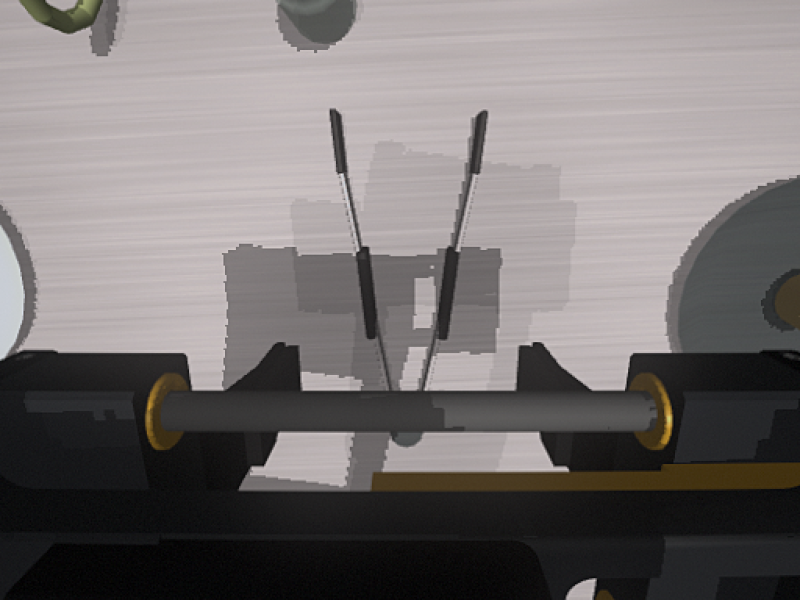

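The wrist view shows the tongs lined up, with pads at (338,142) and (480,143), sleeves at (366,293) and (449,293), and the pin at (405,438). I check the grip point numerically.

Run:
```python
from h import *
P=lambda u,v,z=.022:px('w1',u*.64,v*.64,z)[:2]
m=(P(338,142)+P(480,143))/2; s=(P(366,293)+P(449,293))/2; p=P(405,438)
print('mouth',m,'sleeve',s,'pin',p); d=m-p;print(np.degrees(np.arctan2(d[1],d[0])),np.linalg.norm(d),np.linalg.norm(m-s), np.linalg.norm(P(338,142)-P(480,143)))
print('muffin R edge etc', P(765,300,.035))
```

```text
mouth [ 0.61937023 -0.02382298] sleeve [ 0.52768537 -0.01894841] pin [ 0.4211603  -0.01254816]
-3.2556593961256874 0.1985303459405002 0.09181435119016167 0.08371001724752178
muffin R edge etc [ 0.51701262 -0.24187537]
```

```bash
python3 -m inch '[[[-0.2,0.1,3,0.5,8.7],[0,0,3,0,8.7],[0,0,3,0,8.7],[0,0,2,0,8.7],[0,0,1.2,0,8.7],[0,0,0.8,0,8.7],[0,0,0,0,8.7],[0,0,0,0,7.0],[0,0,0,0,6.4],[0,0,0,0,5.8],[0,0,0,0,5.4],[0,0,0,0,5.4]]]' 25; python3 -m inch '[[[0,0,0,0,5.4],[0,0,0,0,5.4],[0,0,0,0,5.4],[0,0,0,0,5.4],[0,0,0,0,5.4]]]'
```

```text
clock: 2.87
tcp_pos: [0.5257, -0.0185, 0.0165]
tool_rot: [0.0, 1.0, -0.028, 0.001]
ft_force: [0.5, -0.7, 2.4]
grip_width: 0.0617
grip_force: 4.7
clock: 3.28
tcp_pos: [0.526, -0.0186, 0.0165]
tool_rot: [0.0, 1.0, -0.028, 0.001]
ft_force: [-0.5, 0.2, 6.4]
grip_width: 0.0546
grip_force: 6.3
```

```bash
python3 -m inch '[[[0,0,-0.3,0,5.4],[0,0,-0.5,0,5.4],[0,0,-1,0,5.4],[0,0,-1.5,0,5.4],[0,0,-2,0,5.4],[0,0,-2,0,5.4],[0,0,-2,0,5.4],[0,0,-1.5,0,5.4],[0,0,-1,0,5.4],[0,0,-0.5,0,5.4],[0,0,0,0,5.4],[0,0,0,0,5.4]]]'
python3 - <<'E'
from h import *
a=snap('wrist','w2')['color'];b=snap('side','d2')['color']
o=np.zeros((600,800,3),np.uint8)
o[:384,:512]=a; o[:400,512:800]=cv2.resize(b[60:260,180:324],(288,400),interpolation=3)
cv2.imwrite('pics/w2b.png',o[:400,:,::-1])
E
```

```text
clock: 4.28
tcp_pos: [0.5245, -0.0184, 0.1381]
tool_rot: [-0.0, 1.0, -0.028, -0.0]
ft_force: [-0.1, -1.0, -1.4]
grip_width: 0.0539
grip_force: 4.6
```

View pics/w2b.png

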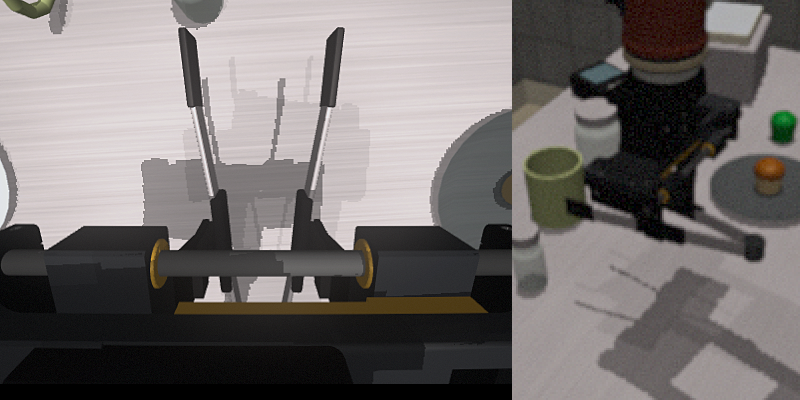

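The tongs hang level between the fingers, with pads at (188,67) and (333,67). In the side crop the muffin sits on the dark plate at (769,175). I triangulate the muffin and check the tongs' pitch.

Run:
```python
from h import *
s=readout.sense();t=s['tcp_pos'];yaw=-2*.028
ex=np.array([np.cos(yaw),np.sin(yaw),0]);ey=np.array([-ex[1],ex[0],0])
dz=np.array([0,0,.0055])
print('pad outer front top corners pred',proj('w2',[t+.114*ex+sg*.036*ey+dz for sg in(1,-1)]), 'rear',proj('w2',[t+.077*ex+sg*.033*ey+dz for sg in(1,-1)]))
def ray(f,u,v):
    o=load(f)[2][:3,3];d=px(f,u,v,0)-o;return o,d/np.linalg.norm(d)
def tri(a,b):
    A=np.zeros((3,3));B=np.zeros(3)
    for o,d in(a,b):
        P=np.eye(3)-np.outer(d,d);A+=P;B+=P@o
    return np.linalg.solve(A,B)
# dome widest
g=cv2.imread('pics/d2.png');h=cv2.cvtColor(g,cv2.COLOR_BGR2HSV)
def dome(f,box):
    x0,x1,y0,y1=box;h=cv2.cvtColor(cv2.imread(f'pics/{f}.png'),cv2.COLOR_BGR2HSV)[y0:y1,x0:x1]
    m=((h[...,0]>4)&(h[...,0]<17)&(h[...,1]>150));v,u=np.nonzero(m)
    print(f,m.sum(),u.min()+x0,u.max()+x0,v.min()+y0,v.max()+y0);return u.mean()+x0,v.mean()+y0
a=dome('s0',(105,205,235,295));b=dome('d2',(290,330,120,180));print(a,b,tri(ray('s0',*a),ray('d2',*b)))
print(px('s0',*a,.038),px('d2',*b,.038)); print('plate d2', )
print('tcp',t)
```

```text
pad outer front top corners pred [[180.26649966  24.27083056]
 [335.26801648  24.40050871]] rear [[191.65826511 107.02499121]
 [324.21811687 107.11201669]]
s0 270 142 161 247 262
d2 133 301 315 139 150
(np.float64(151.5814814814815), np.float64(254.42592592592592)) (np.float64(308.3233082706767), np.float64(144.33834586466165)) [ 0.50835067 -0.29020885  0.03649562]
[ 0.50960236 -0.29111088  0.038     ] [ 0.50779288 -0.28756829  0.038     ]
plate d2
tcp [ 0.52400264 -0.01834541  0.1372324 ]
```

```bash
python3 -m inch '[[[-0.4,1,0,0,5.4],[-0.7,2,0,0,5.4],[-1.1,3,0,0,5.4],[-1.1,3,0,0,5.4],[-1.1,3,0,0,5.4],[-1.1,3,0,0,5.4],[-1.1,3,0,0,5.4],[-1.1,3,0,0,5.4],[-0.9,3,0,0,5.4],[-0.6,2,0,0,5.4],[-0.4,1,0,0,5.4],[0,0,0,0,5.4]]]';python3 -m inch '[[[0,0,1.5,0,5.4],[0,0,1.5,0,5.4],[0,0,0,0,5.4],[0,0,0,0,5.4],[0,0,0,0,5.4]]]'
python3 - <<'E'
from h import *
a=snap('wrist','w3')['color']
cv2.imwrite('pics/w3b.png',cv2.resize(a,(800,600),interpolation=3)[:,:,::-1])
E
```

```text
clock: 5.38
tcp_pos: [0.4126, -0.2844, 0.1379]
tool_rot: [-0.0, 1.0, -0.029, -0.001]
ft_force: [0.2, 0.6, -0.2]
grip_width: 0.0544
grip_force: 4.6
clock: 5.8
tcp_pos: [0.4145, -0.2821, 0.1089]
tool_rot: [-0.0, 1.0, -0.027, 0.0]
ft_force: [-0.4, -0.0, -0.8]
grip_width: 0.0542
grip_force: 4.6
```

View pics/w3b.png

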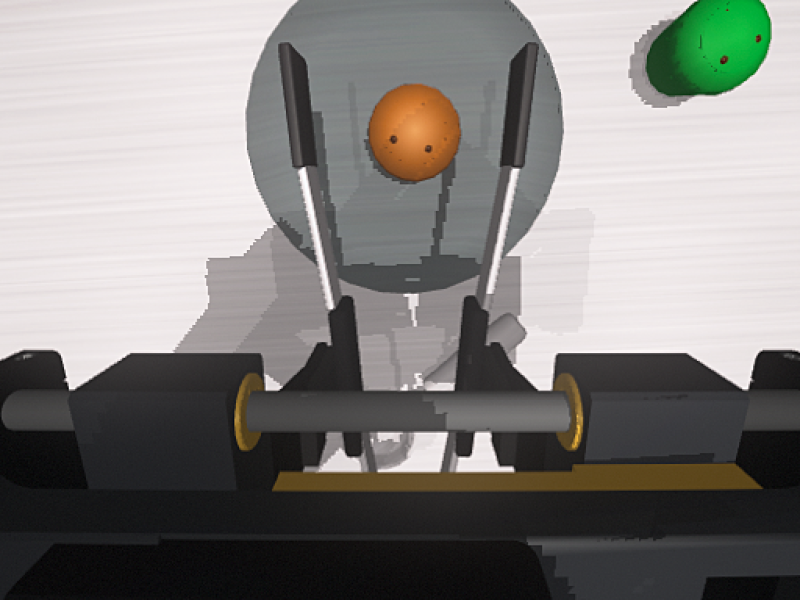

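The wrist view shows the muffin dome at (415,132) between the pads at (300,105) and (518,105), on the dark plate. The spoon lies under the gripper and stays clear.

Run:
```python
from h import *
s=readout.sense();t=s['tcp_pos'];yaw=-2*.0275
ex=np.array([np.cos(yaw),np.sin(yaw),0]);ty=-np.array([-ex[1],ex[0],0])
m=px('w3',415*.64,132*.64,.037);zt=t[2]+.0055
q=(px('w3',300*.64,105*.64,zt)+px('w3',518*.64,105*.64,zt))/2
print(m,q,t,'muffin tool',(m-t)@ex,(m-t)@ty,'mouth tool',(q-t)@ex,(q-t)@ty)
```

```text
[ 0.50800335 -0.29211917  0.037     ] [ 0.50897346 -0.28907329  0.11485277] [ 0.41470717 -0.28246259  0.10935277] muffin tool 0.0936859536627559 0.004513279675110082 mouth tool 0.09448715455726897 0.0014186714560393428
```

```bash
python3 -m inch '[[[-0.1,0.3,0.6,0,5.4],[0,0,1.2,0,5.4],[0,0,1.4,0,5.4],[0,0,1.4,0,5.4],[0,0,1.2,0,5.4],[0,0,0.8,0,5.4],[0,0,0.4,0,5.4],[0,0,0.2,0,5.4],[0,0,0,0,5.4],[0,0,0,0,5.4]]]'; python3 -m inch '[[[0,0,0,0,5.1],[0,0,0,0,4.9],[0,0,0,0,4.7],[0,0,0,0,4.5],[0,0,0,0,4.4],[0,0,0,0,4.3],[0,0,0,0,4.2],[0,0,0,0,4.1],[0,0,0,0,4.0],[0,0,0,0,3.9],[0,0,0,0,3.8],[0,0,0,0,3.8]]]' 25; python3 -m inch '[[[0,0,0,0,3.8],[0,0,0,0,3.8],[0,0,0,0,3.8],[0,0,0,0,3.8],[0,0,0,0,3.8],[0,0,0,0,3.8]]]'
python3 - <<'E'
from h import *
a=snap('wrist','w4')['color'];b=snap('side','d4')['color']
o=np.zeros((400,800,3),np.uint8)
o[:384,:512]=a; o[:400,512:800]=cv2.resize(b[100:200,250:322],(288,400),interpolation=3)
cv2.imwrite('pics/w4b.png',o[:,:,::-1])
E
```

```text
clock: 6.68
tcp_pos: [0.4132, -0.286, 0.037]
tool_rot: [0.0, 1.0, -0.028, 0.0]
ft_force: [0.1, 0.0, -0.8]
grip_width: 0.0543
grip_force: 4.6
clock: 7.68
tcp_pos: [0.4128, -0.2856, 0.0365]
tool_rot: [-0.0, 1.0, -0.028, -0.0]
ft_force: [0.9, 0.2, -0.8]
grip_width: 0.0403
grip_force: 25.0
clock: 8.18
tcp_pos: [0.4129, -0.2857, 0.0365]
tool_rot: [-0.0, 1.0, -0.028, 0.0]
ft_force: [0.1, 0.3, -1.1]
grip_width: 0.0401
grip_force: 25.0
```

View pics/w4b.png

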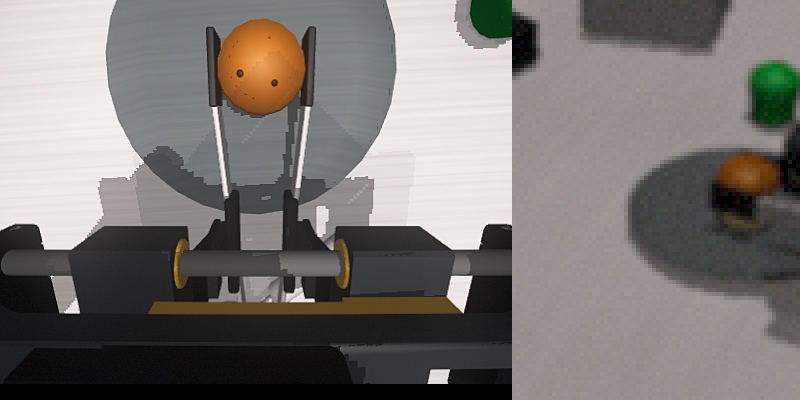

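The muffin sits at (261,66), snug between both pads, upright, with 25 N on the grip. I lift it gently.

```bash
python3 -m inch '[[[0,0,-0.2,0,3.8],[0,0,-0.4,0,3.8],[0,0,-0.7,0,3.8],[0,0,-1.2,0,3.8],[0,0,-1.5,0,3.8],[0,0,-1.6,0,3.8],[0,0,-1.5,0,3.8],[0,0,-1.4,0,3.8],[0,0,-1.0,0,3.8],[0,0,-0.7,0,3.8],[0,0,-0.3,0,3.8],[0,0,0,0,3.8]]]'
python3 - <<'E'
from h import *
a=snap('wrist','w5')['color'];b=snap('side','d5')['color']
o=np.zeros((400,800,3),np.uint8)
o[:384,:512]=a; o[:400,512:800]=cv2.resize(b[80:180,250:322],(288,400),interpolation=3)
cv2.imwrite('pics/w5b.png',o[:,:,::-1])
s=readout.sense();t=s['tcp_pos'];e=np.array([np.cos(.056),-np.sin(.056)])
m=t[:2]+.0937*e+.0015*np.array([e[1],-e[0]]);print(t,m)
d=np.array([.558,.3225])-m;print('delta tool cm',100*d@e,100*d@np.array([e[1],-e[0]]))
E
```

```text
clock: 9.28
tcp_pos: [0.4132, -0.286, 0.1424]
tool_rot: [0.0, 1.0, -0.028, 0.001]
ft_force: [0.5, -0.7, -1.4]
grip_width: 0.0408
grip_force: 25.0
[ 0.41254544 -0.28537635  0.14098736] [ 0.5060146  -0.29211846]
delta tool cm 1.7503256288990714 -61.656465121356575
```

View pics/w5b.png

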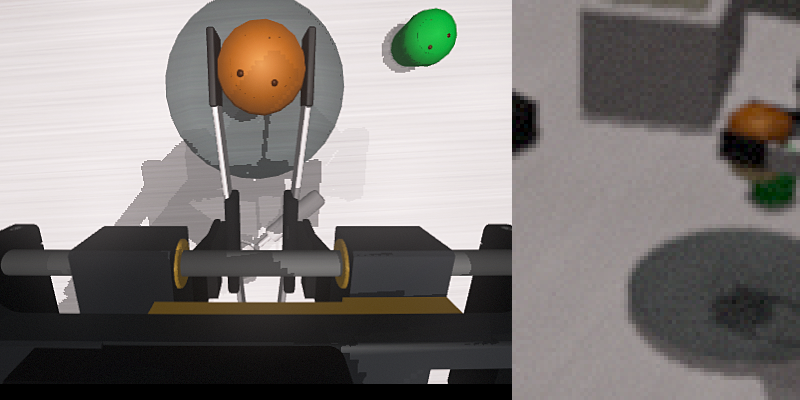

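The muffin is still at (261,66) between the pads, and the side view shows it clear of the plate. I carry it at a moderate, ramped pace.

```bash
python3 -m inch '[[[0,-0.3,0,0,3.8],[0,-0.7,0,0,3.8],[0,-1.2,0,0,3.8],[0.1,-1.6,0,0,3.8],[0.1,-2,0,0,3.8],[0.1,-2,0,0,3.8],[0.1,-2,0,0,3.8],[0.1,-2,0,0,3.8],[0.1,-2,0,0,3.8],[0.1,-2,0,0,3.8],[0.1,-2,0,0,3.8],[0.1,-2,0,0,3.8]]]'; python3 -m inch '[[[0.1,-2,0,0,3.8],[0.1,-2,0,0,3.8],[0.1,-2,0,0,3.8],[0.1,-2,0,0,3.8],[0.1,-2,0,0,3.8],[0.1,-2,0,0,3.8],[0.1,-2,0,0,3.8],[0.1,-2,0,0,3.8],[0,-2,0,0,3.8],[0,-2,0,0,3.8],[0,-2,0,0,3.8],[0,-2,0,0,3.8]]]'; python3 -m inch '[[[0,-2,0,0,3.8],[0,-2,0,0,3.8],[0,-2,0,0,3.8],[0,-2,0,0,3.8],[0,-2,0,0,3.8],[0,-1.6,0,0,3.8],[0,-1.2,0,0,3.8],[0,-0.8,0,0,3.8],[0,-0.4,0,0,3.8],[0,0,0,0,3.8],[0,0,0,0,3.8],[0,0,0,0,3.8]]]'
python3 - <<'E'
from h import *
a=snap('wrist','w6')['color'];b=snap('side','d6')['color']
o=np.zeros((400,800,3),np.uint8)
o[:384,:512]=a; o[:400,512:800]=cv2.resize(b[184:384,80:224],(288,400),interpolation=3)
cv2.imwrite('pics/w6b.png',o[:,:,::-1])
s=readout.sense();t=s['tcp_pos'];e=np.array([np.cos(.056),-np.sin(.056)])
m=t[:2]+.0937*e+.0015*np.array([e[1],-e[0]]);print(t,m)
d=np.array([.558,.3225])-m;print('delta tool cm',100*d@e,100*d@np.array([e[1],-e[0]]))
th=np.linspace(0,2*np.pi,8,endpoint=False)
print(proj('w6',np.c_[.558+.085*np.cos(th),.3225+.085*np.sin(th),0*th+.012]).round())
E
```

```text
clock: 10.38
tcp_pos: [0.4323, -0.0864, 0.1412]
tool_rot: [-0.0, 1.0, -0.028, -0.0]
ft_force: [0.3, -0.5, -1.1]
grip_width: 0.0405
grip_force: 25.0
clock: 11.38
tcp_pos: [0.4531, 0.1525, 0.1411]
tool_rot: [-0.0, 1.0, -0.028, -0.0]
ft_force: [0.7, 0.3, -1.0]
grip_width: 0.0403
grip_force: 25.0
clock: 12.38
tcp_pos: [0.462, 0.2898, 0.1414]
tool_rot: [0.0, 1.0, -0.028, -0.0]
ft_force: [-0.3, 0.7, -2.0]
grip_width: 0.0406
grip_force: 25.0
[0.46217619 0.28978727 0.14152258] [0.55564535 0.28304516]
delta tool cm 0.014264620352063198 -3.9524779360249154
[[210. -13.]
 [145.  24.]
 [130.  96.]
 [165. 157.]
 [227. 178.]
 [285. 151.]
 [309.  85.]
 [280.  15.]]
```

View pics/w6b.png

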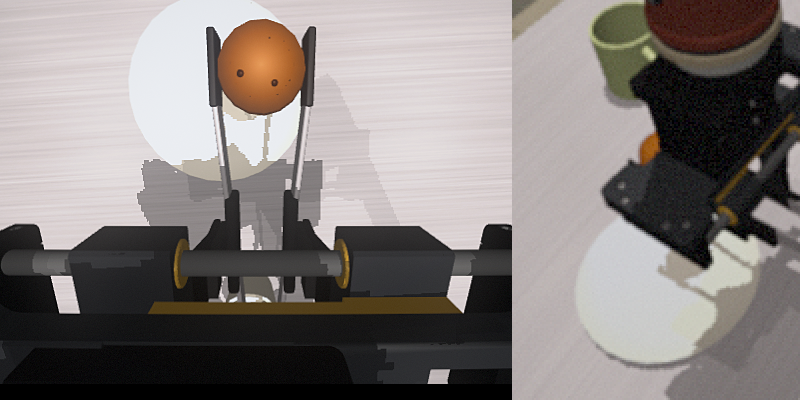

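The muffin is still held at (261,66). The white plate's rim spans columns 129 to 309 as predicted, so it needs another 3.9 cm.

```bash
python3 -m inch '[[[0,-0.4,0,0,3.8],[0,-0.9,0,0,3.8],[0,-1.2,0,0,3.8],[0,-0.9,0,0,3.8],[0,-0.5,0,0,3.8],[0,0,0,0,3.8],[0,0,0,0,3.8],[0,0,0,0,3.8],[0,0,0,0,3.8],[0,0,0,0,3.8]]]'
python3 - <<'E'
from h import *
a=snap('wrist','w7')['color'];b=snap('scene','s7')['color']
o=np.zeros((400,800,3),np.uint8)
o[:384,:512]=a; o[:400,512:800]=cv2.resize(b[60:210,270:378],(288,400),interpolation=3)
cv2.imwrite('pics/w7b.png',o[:,:,::-1])
E
```

```text
clock: 13.32
tcp_pos: [0.4642, 0.3291, 0.1415]
tool_rot: [0.0, 1.0, -0.028, -0.0]
ft_force: [-0.3, 0.3, -1.6]
grip_width: 0.0405
grip_force: 25.0
```

View pics/w7b.png

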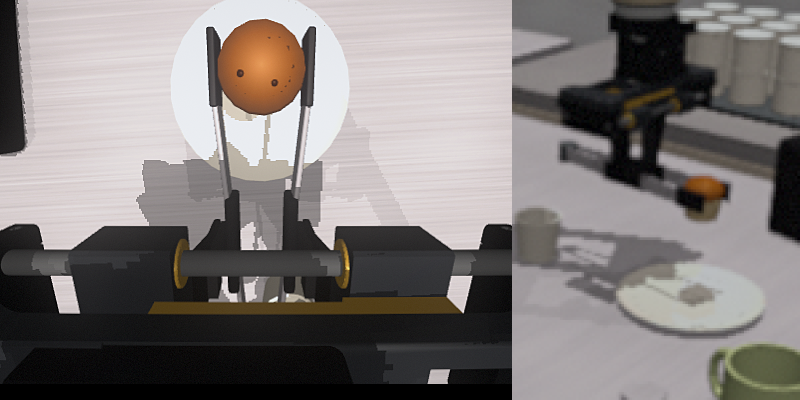

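The muffin at (261,66) is centred over the white plate, upright and level in the tongs, about 10 cm up. I hand in the job.

```bash
python3 -c "
from workcell import arm
print(arm.close_job())"
```

```text
the job is handed in; nothing more can be done
None
```

The job is handed in at about 13 s: the gripper is still squeezing the tongs (25 N), and they hold the muffin upright about 10 cm over the middle of the empty white plate.

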